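# Gauge two donated screw caps and sort them

## Task

Try both white screw caps, one after the other, on the thread gauge: screw each one on clockwise by its grip bar, by feel and without forcing it, until it will turn no further, then unscrew it again. Stand the cap that turned fully home, down onto the gauge's shoulder, upright in the cardboard carton, and the one that stopped short upright in the round grey tub; put the first cap away before trying the second, and leave everything else on the table where it is.

Things in the scene. Friction and masses are not known exactly. Their poses are not given: they have to be found in the camera images.
- cap_a: one of two outwardly alike loose white plastic screw caps, 60 g: skirt 54 mm across, 30 mm high, 47 mm inside; on its top a grip bar 50 mm long (along x), 14 wide (y), 26 high, so 56 mm high in all. Under the bar's ends, inside the skirt, two thread lugs. One cap is deep, the other too shallow inside; it does not show outside. Origin: centre of the skirt's lower edge; z up the axis
- cap_b: one of two outwardly alike loose white plastic screw caps, 60 g: skirt 54 mm across, 30 mm high, 47 mm inside; on its top a grip bar 50 mm long (along x), 14 wide (y), 26 high, so 56 mm high in all. Under the bar's ends, inside the skirt, two thread lugs. One cap is deep, the other too shallow inside; it does not show outside. Origin: centre of the skirt's lower edge; z up the axis
- gauge: thread gauge, fixed: grey plate 130 x 130 x 12 mm, on it an aluminium disc 72 mm across (its flat top is the shoulder, 30 mm above the table), on that a steel neck 36 mm across, 25 mm high, with a coarse right-hand two-start thread 44 mm across, lead 26 mm: a cap sinks 4.1 mm per rad turned clockwise from above; 1.8 mm up-and-down play. Origin: on the axis at table height; z up
- gauge_shoulder (a point): on the gauge's axis at shoulder height, 30 mm above the table; axes as the gauge's. The deep cap turns some 1.4 to 1.9 rad from the ribs until its skirt's edge sits here; the shallow one stops after some 0.7 to 1.3 rad, its edge still 2.8 mm above; at either stop the turning moment climbs past 0.2 N m (enough). To take a cap off, turn it back counter-clockwise to the ribs and lift
- gauge_rib (a point): outer end of one of two steel ribs on the gauge's plate, 61 mm from the axis; the line of the ribs is 0.35 rad counter-clockwise from the gauge's x axis. With its bar along the ribs, either way round, a cap goes straight down over the neck (1.5 mm clearance) until its lugs rest on the thread, skirt edge 5.9 mm above the shoulder; then turn clockwise
- carton: the shallow open cardboard carton for caps that fit, rectangular, 160 (x) by 170 (y) mm outside, walls 30 mm high and 4 mm thick, floor about 4 mm thick, fixed. Origin: centre of its underside
- tub: the shallow round grey tub for caps that do not fit, 160 mm across, walls 30 mm high and 4 mm thick, floor 4 mm thick, fixed. Origin: centre of its underside
- sanitiser: bystander: a clear plastic bottle, 54 mm across, 150 mm high; origin at the centre of its underside
- can_tall: bystander: a food can, 66 mm across, 100 mm high; origin at the centre of its underside
- can_low: bystander: a low food can, 76 mm across, 55 mm high; origin at the centre of its underside
- jar: bystander: an amber jar with a steel lid, 64 mm across, 85 mm high; origin at the centre of its underside
- kit: bystander: a cardboard carton standing, 50 x 100 x 75 mm high; origin at the centre of its underside
- soap: bystander: a flat green packet, 60 x 90 x 30 mm high; origin at the centre of its underside
- driver: bystander: a screwdriver lying on the table, 150 mm long; origin in its middle
There are look-alikes about, which are no part of the job. Leave any blue or red look-alike of the cap_b alone. What is shaped like the cap_a but black is not meant.

How it is judged (in metres and radians):
On the way, in this order (a step that is already met when the one before it is completed fails the run):
1. one of the caps has been screwed onto the gauge as far as it goes (((horizontal distance between cap_a and gauge_shoulder below 0.004 m and z of cap_a in the frame of gauge_shoulder below 0.0015 m and angle between cap_a's own z axis and vertical below 0.12 rad) or (horizontal distance between cap_b and gauge_shoulder below 0.004 m and z of cap_b in the frame of gauge_shoulder below 0.0043 m and angle between cap_b's own z axis and vertical below 0.12 rad))), for 0.1 s.
2. with the first cap standing in its proper container, the other has been screwed onto the gauge as far as it goes ((((horizontal distance between cap_a and gauge_shoulder below 0.004 m and z of cap_a in the frame of gauge_shoulder below 0.0015 m and angle between cap_a's own z axis and vertical below 0.12 rad) and (horizontal distance between cap_b and tub below 0.058 m and z of cap_b in the frame of tub below 0.012 m and angle between cap_b's own z axis and vertical below 0.2 rad and linear speed of cap_b below 0.02 m/s)) or ((horizontal distance between cap_b and gauge_shoulder below 0.004 m and z of cap_b in the frame of gauge_shoulder below 0.0043 m and angle between cap_b's own z axis and vertical below 0.12 rad) and (x of cap_a in the frame of carton between -0.058 and 0.058 m and y of cap_a in the frame of carton between -0.063 and 0.063 m and z of cap_a in the frame of carton below 0.012 m and angle between cap_a's own z axis and vertical below 0.2 rad and linear speed of cap_a below 0.02 m/s)))), for 0.1 s.
At the end, for the whole second after the job is handed in: the cap that turns fully home stands upright and at rest on the floor of the cardboard carton and the cap that stops short stands upright and at rest on the floor of the round tub (tilt under 0.2 rad), both released. On the way each cap was screwed on to within 1.5 mm of the height where it stops (x of cap_a in the frame of carton between -0.058 and 0.058 m and y of cap_a in the frame of carton between -0.063 and 0.063 m and z of cap_a in the frame of carton below 0.012 m and angle between each of cap_a, cap_b's own z axis and vertical below 0.2 rad and linear speed of each of cap_a, cap_b below 0.02 m/s and horizontal distance between cap_b and tub below 0.058 m and z of cap_b in the frame of tub below 0.012 m); the robot touches nothing.
It fails at once if a cap forced on the gauge (more than 120 N between them) (contact force between any of cap_a, cap_b and gauge above 120 N).
It fails at once if a bystander moved by more than 30 mm (distance of any of sanitiser, can_tall, can_low, jar, kit, soap, driver from where it was at the start of the episode above 0.03 m).
It also fails if it takes over 72 s, if anything falls off the work surface, if the arm or the gripper's body presses on something with over 40 N, if the wrist force passes 120 N, or if a joint passes its speed limit or range.

## Robot

A 6-joint arm with a two-finger parallel gripper is mounted at the origin on the work surface. World frame = base frame: x ahead of the robot, y to its left, z up, the work surface at z = 0. Lengths are in m, angles in degrees, forces in N, time in s.
With the tool pointing down it reaches from about 0.4 to 0.825 m from the base axis. Payload 7 kg.
Tool frame: the origin (TCP) lies midway between the tips of the shut fingers; the grasp point (between the pads) lies 19 mm behind it; z points along the fingers, y is the line along which they close (so a half turn about z gives the same grasp; the last joint's range is limited). The gripper opens to 88 mm and grips with 3 to 60 N. Pads are 19 mm wide; open, the fingers measure 130 mm over their backs; the gripper's body (78 mm by 193 mm) begins 47 mm behind the grasp point.
Start: joints at [16.507, 20.546, 0.682, 0, -70.136, -16.507], TCP at [0.675, -0, 0.227] pointing down, gripper open.
Joint ranges: [-176.03, 176.03], [-82.01, 121.73], [-58.28, 71.71], [-173.87, 95.51], [-174.79, -0.11], [-173.66, 173.66]. Speed limits (degrees/s): [136.94, 136.94, 172.46, 180, 180, 180].

## Interface

Orientations are given as a 3x3 rotation matrix whose columns are the frame's x, y, z axes.
In Python, from rig import robot gives the robot as it stands. Calls block until the motion is done:
- robot.goto(position, orientation): joint-space move of the TCP to a pose.
- robot.servo_line(position, ori=None, speed=0.15): straight line of the TCP; ori=None keeps the orientation; speed is the mean speed in m/s.
- robot.movej(angles): joint-space move.
- robot.move_gripper(opening): opening from 0.0 (shut) to 1.0 (fully open); the grip force is fixed at half the most; returns when the fingers have stopped.
- robot.dwell(seconds).
- robot.ik(position, orientation): joint angles nearest the present ones, or None.
- robot.grab_frame(name): name is "scene" or "side" or "wrist"; returns (picture, depth): 420x560x3 uint8, red, green, blue; 420x560 float32, m along the optical axis (not along the pixel's ray), 0 where there is no reading.
- robot.camera_info(name): a dict with "vfov" (degrees; the focal length in pixels is half the picture's height over the tangent of half this angle, whatever the lens; pixels are square), "cx", "cy" (the principal point, pixels), "view" (4x4, takes a point from world to camera coordinates); the wrist camera has in their place "T_tool_cam" (4x4, takes a point from camera to tool coordinates, whose origin is the TCP and whose axes are the flange's). Camera axes: x right, y down, z forward; pixel columns grow to the right and rows downward; lengths in m; the calibration is good to about 2 mm. A picture is of the moment at which its call begins: read the wrist's pose just before it. camera_info takes no time and is no camera call.
A pose or a line that the arm cannot do raises robot.Unreachable and nothing moves.
- robot.job_done(): hands the job in; it is judged then, once.
Readings, each from a call of its own:
- robot.read_t(): time.
- robot.read_qpos(): joint angles.
- robot.read_qvel(): joint speeds.
- robot.read_effort(): joint torques, N m.
- robot.read_position(): TCP position.
- robot.read_tcp_rot(): TCP orientation.
- robot.read_force(): force on the tool from outside, world axes, zero at the start.
- robot.read_ft_torque(): the same for the moment, N m.
- robot.read_grip_width(): opening from 0.0 (shut) to 1.0 (fully open).
- robot.read_finger_force(): force on a finger pad.
Only numpy, scipy, OpenCV 4.12 (cv2) and the standard library are available. Lean on these libraries where they do the work, as an engineer would, in place of code of your own. Each camera call takes 0.05 s, during which the arm holds its last target. There are 200 camera calls.

## Working session

There is one attempt and no reset: what is moved stays moved. The work goes in short steps, each a Python script; the robot and the scene stay as the last script left them, time stands still between calls to the robot, and variables do not carry over. Pictures are saved under pics/ and viewed, at most 10 in all, crops included, and the job is handed in when it is done.

```bash
ls; mkdir -p pics; python3 - <<'E'
from rig import robot
import cv2,numpy as np
for n in ("scene","side","wrist"):
    im,d=robot.grab_frame(n)
    cv2.imwrite(f"pics/{n}0.png",im[:,:,::-1]); np.savez(f"{n}0.npz",im=im,d=d)
    print(n,{k:np.round(v,4).tolist() for k,v in robot.camera_info(n).items() if not isinstance(v,str)},(d>0).mean())
print(robot.read_t(),robot.read_tcp_rot().round(3) if hasattr(robot.read_tcp_rot(),'round') else robot.read_tcp_rot())
E
```

```text
pics
scene {'vfov': 47.5275, 'cx': 277.9914, 'cy': 211.0904, 'view': [[-0.0052, 1.0, -0.0025, 0.0097], [0.7493, 0.0022, -0.6622, -0.3328], [-0.6622, -0.0053, -0.7493, 1.5922], [0.0, 0.0, 0.0, 1.0]]} 0.9959821428571428
side {'vfov': 56.2927, 'cx': 272.8357, 'cy': 208.6583, 'view': [[0.9447, -0.3278, -0.0126, -0.4604], [-0.192, -0.5215, -0.8314, 0.1531], [0.2659, 0.7878, -0.5556, 0.739], [0.0, 0.0, 0.0, 1.0]]} 0.9958333333333333
wrist {'vfov': 59.0204, 'cx': 280.0126, 'cy': 203.1764, 'T_tool_cam': [[-0.0008, -0.9552, -0.2959, 0.0801], [1.0, -0.0011, 0.001, 0.0003], [-0.0013, -0.2959, 0.9552, -0.1581], [0.0, 0.0, 0.0, 1.0]]} 0.9960034013605442
0.15 [[-0.    -1.    -0.001]
 [-1.     0.    -0.   ]
 [ 0.     0.001 -1.   ]]
```

View pics/scene0.png

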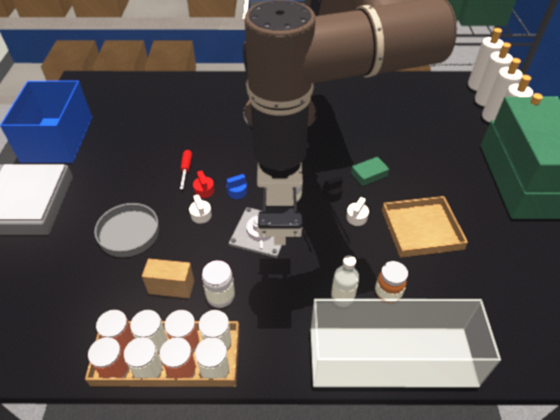

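View pics/side0.png

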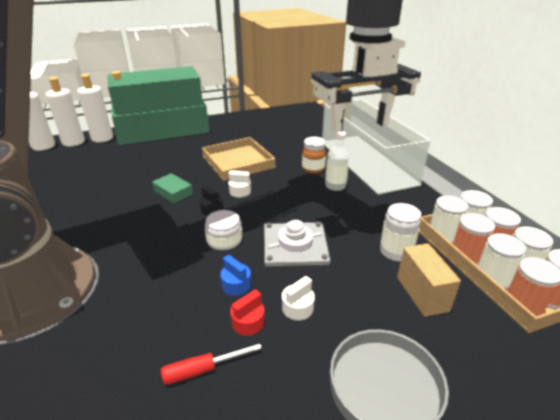

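Scene view: white caps at about (201,211) and (358,213), the tub at (127,229), the carton at (424,225) and the gauge half hidden at (258,230). The side view shows the gauge clearly at (296,240), with the caps at (298,299) and (240,183).

```bash
cat > h.py <<'E'
from rig import robot
import cv2,numpy as np
from scipy import ndimage
def K(n):
    c=robot.camera_info(n); return 210/np.tan(np.radians(c["vfov"])/2),c["cx"],c["cy"],c
def cam_pose(n,pos=None,rot=None):
    c=robot.camera_info(n)
    if n!="wrist": return np.linalg.inv(np.array(c["view"]))
    T=np.eye(4);T[:3,:3]=rot;T[:3,3]=pos
    return T@np.array(c["T_tool_cam"])
def cloud(n,d,T):
    f,cx,cy,_=K(n); v,u=np.mgrid[:d.shape[0],:d.shape[1]]
    p=np.stack([(u-cx)/f*d,(v-cy)/f*d,d],-1)
    P=p@T[:3,:3].T+T[:3,3]; P[d<=0]=np.nan; return P
def ray(n,uv,z,T):
    f,cx,cy,_=K(n); uv=np.atleast_2d(uv)
    r=np.c_[(uv[:,0]-cx)/f,(uv[:,1]-cy)/f,np.ones(len(uv))]@T[:3,:3].T
    o=T[:3,3]; return o+r*((z-o[2])/r[:,2])[:,None]
def wrist():
    p,R=np.array(robot.read_position()),np.array(robot.read_tcp_rot())
    im,d=robot.grab_frame("wrist"); T=cam_pose("wrist",p,R)
    return im,d,T,cloud("wrist",d,T)
def down(yaw):  # tool y axis at angle yaw in world, z down
    c,s=np.cos(yaw),np.sin(yaw)
    return np.array([[s,c,0],[-c,s,0],[0,0,-1.]])
E
python3 - <<'E'
from h import *
for n in ("scene","side"):
    z=np.load(n+"0.npz");im,d=z["im"],z["d"];P=cloud(n,d,cam_pose(n))
    m=(P[...,2]>0.012)&(P[...,2]<0.2)&(P[...,0]>.3)&(P[...,0]<.95)&(abs(P[...,1])<.5)
    l,k=ndimage.label(m)
    print(n,"table z",np.nanmedian(P[(abs(P[...,2])<.02)&(im.max(-1)<40)][:,2]))
    for i in range(1,k+1):
        q=P[l==i]
        if len(q)<60: continue
        v,u=np.argwhere(l==i).mean(0)
        print("px",int(u),int(v),len(q),"lo",np.percentile(q,2,axis=0).round(3),"hi",np.percentile(q,98,axis=0).round(3),im[l==i].mean(0).astype(int))
E
```

```text
scene table z -0.0017570183024592234
px 368 172 381 lo [0.301 0.208 0.013] hi [0.346 0.304 0.032] [ 73 124  92]
px 202 184 326 lo [ 0.347 -0.242  0.014] hi [ 0.397 -0.193  0.057] [209  42  41]
px 235 185 345 lo [ 0.363 -0.149  0.014] hi [ 0.4   -0.1    0.057] [ 43  81 172]
px 332 187 339 lo [0.371 0.116 0.014] hi [0.408 0.165 0.056] [28 26 27]
px 198 209 362 lo [ 0.439 -0.241  0.013] hi [ 0.488 -0.191  0.057] [227 222 216]
px 424 225 986 lo [0.419 0.277 0.013] hi [0.595 0.46  0.031] [142 106  67]
px 357 211 368 lo [0.447 0.176 0.014] hi [0.494 0.225 0.057] [225 220 214]
px 125 227 764 lo [ 0.445 -0.475  0.012] hi [ 0.601 -0.321  0.032] [104 101  99]
px 254 231 287 lo [ 0.495 -0.089  0.012] hi [ 0.58  -0.032  0.054] [211 203 204]
px 399 332 12482 lo [0.699 0.066 0.015] hi [0.926 0.403 0.13 ] [170 167 158]
px 167 277 1514 lo [ 0.664 -0.31   0.015] hi [ 0.717 -0.211  0.077] [180 143  93]
px 217 283 1136 lo [ 0.687 -0.171  0.016] hi [ 0.744 -0.111  0.102] [203 197 191]
px 161 348 9414 lo [ 0.806 -0.375  0.016] hi [ 0.926 -0.101  0.093] [208 190 178]
side table z 0.000882336055427313
px 3
[... 169 characters left out ...]
301 0.212 0.014] hi [0.346 0.301 0.033] [ 95 151 115]
px 218 219 1572 lo [ 0.347 -0.015  0.014] hi [0.414 0.159 0.057] [152 149 144]
px 475 255 14902 lo [ 0.658 -0.384  0.015] hi [ 0.903 -0.118  0.1  ] [200 179 154]
px 294 241 2061 lo [ 0.452 -0.118  0.012] hi [0.584 0.016 0.056] [218 215 210]
px 234 274 779 lo [ 0.346 -0.146  0.013] hi [ 0.395 -0.101  0.057] [ 56 108 199]
px 298 297 911 lo [ 0.433 -0.238  0.014] hi [ 0.483 -0.2    0.057] [227 223 215]
px 247 311 990 lo [ 0.342 -0.239  0.014] hi [ 0.392 -0.203  0.057] [211  55  52]
px 388 363 1897 lo [ 0.442 -0.463  0.013] hi [ 0.597 -0.317  0.031] [136 136 131]
px 237 352 184 lo [ 0.301 -0.279  0.013] hi [ 0.368 -0.273  0.017] [241 239 235]
```

View pics/wrist0.png

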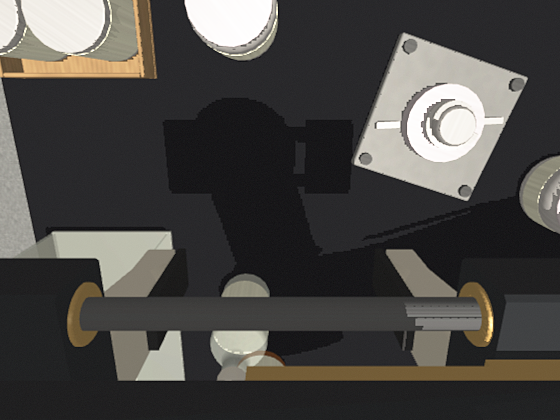

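Wrist view: gauge at (455,125) with ribs running roughly along the image rows, so roughly along world x. The low can is at the right edge. I'll look at the gauge from two opposite wrist yaws, which cancels the hand-eye offset.

```bash
python3 - <<'E'
from h import *
t0=robot.read_t(); g=[0.518,-0.05]
for i,y in enumerate((90,-90)):
    robot.goto([*g,0.17],down(np.radians(y))); print(robot.read_t()-t0,np.round(robot.read_qpos(),1))
    im,d,T,P=wrist(); np.savez(f"g{i}.npz",im=im,d=d,T=T); cv2.imwrite(f"pics/g{i}.png",im[...,::-1])
    for a,b in ((.045,.07),(.026,.034),(.009,.02)):
        m=(P[...,2]>a)&(P[...,2]<b)&(np.hypot(P[...,0]-g[0],P[...,1]-g[1])<.1)
        q=P[m]; print(len(q),np.median(q[:,2]).round(4),((q.max(0)+q.min(0))/2).round(4),np.ptp(q,axis=0).round(4))
E
python3 -c "
import cv2,numpy as np
cv2.imwrite('pics/g01.png',np.vstack([cv2.imread('pics/g%d.png'%i)[:300] for i in (0,1)]))"
```

```text
Traceback (most recent call last):
  File "scipy/spatial/transform/_rotation.pyx", line 1143, in scipy.spatial.transform._rotation.Rotation.from_matrix
ValueError: Non-positive determinant (left-handed or null coordinate frame) in rotation matrix 0: [[ 1.000000e+00  6.123234e-17  0.000000e+00]
 [-6.123234e-17  1.000000e+00  0.000000e+00]
 [ 0.000000e+00  0.000000e+00 -1.000000e+00]].
[ WARN:0@0.008] global loadsave.cpp:275 findDecoder imread_('pics/g0.png'): can't open/read file: check file path/integrity
Traceback (most recent call last):
TypeError: 'NoneType' object is not subscriptable
```

```bash
sed -i 's/\[\[s,c,0\],\[-c,s,0\]/[[-s,c,0],[c,s,0]/' h.py; python3 - <<'E'
from h import *
t0=robot.read_t(); g=[0.518,-0.05]
for i,y in enumerate((90,-90)):
    robot.goto([*g,0.17],down(np.radians(y))); print(robot.read_t()-t0,np.round(robot.read_qpos(),1))
    im,d,T,P=wrist(); np.savez(f"g{i}.npz",im=im,d=d,T=T); cv2.imwrite(f"pics/g{i}.png",im[...,::-1])
    for a,b in ((.045,.07),(.026,.034),(.009,.02)):
        m=(P[...,2]>a)&(P[...,2]<b)&(np.hypot(P[...,0]-g[0],P[...,1]-g[1])<.1)
        q=P[m]; print(len(q),np.median(q[:,2]).round(4),((q.max(0)+q.min(0))/2).round(4),np.ptp(q,axis=0).round(4))
E
python3 -c "
import cv2,numpy as np
cv2.imwrite('pics/g01.png',np.vstack([cv2.imread('pics/g%d.png'%i)[:300] for i in (0,1)]))"
```

```text
1.3917000000000002 [  16.1    8.7  -23.3    0.   -58.  -106. ]
2033 0.0543 [ 0.519  -0.0477  0.0512] [0.0416 0.0436 0.0125]
3194 0.0299 [ 0.5187 -0.0479  0.0298] [0.0718 0.0708 0.007 ]
15320 0.012 [ 0.5185 -0.0478  0.0145] [0.1608 0.1612 0.0108]
4.0916999999999994 [ 16.1   8.7 -23.3   0.  -58.   73.9]
2074 0.0545 [ 0.5187 -0.0486  0.0511] [0.0419 0.0436 0.0122]
3222 0.0301 [ 0.5186 -0.0487  0.0299] [0.0717 0.0713 0.0078]
15465 0.0122 [ 0.5188 -0.0491  0.0144] [0.1613 0.1611 0.0108]
```

View pics/g01.png

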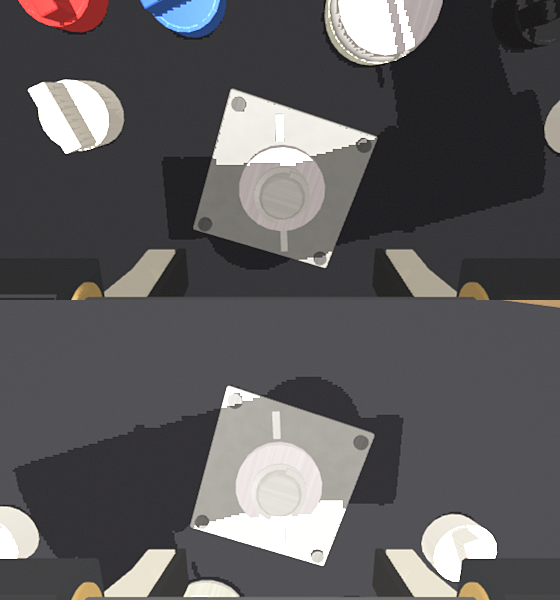

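Both views show the gauge at about (281,190), matching to under 1 mm. The centre is (0.5187,-0.0482) and the ribs run nearly along world x. Next: the rib angle, coarse cap bearings, then a close look at the left cap with its grasp yaw.

```bash
cat >> h.py <<'E'
def barfit(P,c,im=None,r=.04):
    """bar-top: centre (xy), direction, z"""
    m=(P[...,2]>.045)&(P[...,2]<.07)&(np.hypot(P[...,0]-c[0],P[...,1]-c[1])<r)
    zt=np.median(P[m][:,2]); m&=abs(P[...,2]-zt)<.003
    (cx,cy),(w,h),a=cv2.minAreaRect((P[m][:,:2]*1000).astype(np.float32))
    if w<h: a+=90
    return np.array([cx,cy])/1000,np.radians((a+90)%180-90),zt,sorted((w,h))
E
python3 - <<'E'
from h import *
for i in (0,1):
    z=np.load(f"g{i}.npz");P=cloud("wrist",z["d"],z["T"]);c=np.array([.5187,-.0482+(.0004,-.0004)[i]])
    r=np.hypot(P[...,0]-c[0],P[...,1]-c[1])
    m=(P[...,2]>.0145)&(P[...,2]<.03)&(r>.04)&(r<.065); q=P[m][:,:2]-c
    o=np.linalg.svd(q,full_matrices=0)[2][0]; print("rib",len(q),np.median(P[m][:,2]),np.degrees(np.arctan(o[1]/o[0])),r[m].max())
    for s in (1,-1):
        k=q[q[:,0]*s>0]
        if len(k): print(k.mean(0),len(k))
    m=(P[...,2]>.009)&(P[...,2]<.0145)&(r<.1); print("plate",cv2.minAreaRect((P[m][:,:2]*1000).astype(np.float32)))
z=np.load("scene0.npz");P=cloud("scene",z["d"],cam_pose("scene"))
for c in ((.462,-.217),(.469,.2)): print(barfit(P,c))
E
```

```text
rib 329 0.01689725646838386 2.3466320902023003 0.06188358184292594
[0.05096136 0.00177361] 141
[-0.05035144 -0.00247155] 188
plate ((518.880859375, -48.0218505859375), (130.23654174804688, 129.9989471435547), 72.30974578857422)
rib 328 0.01718069441834394 2.0842114742481717 0.06318765158190716
[0.05008482 0.00190475] 191
[-0.05050029 -0.00207482] 137
plate ((518.454833984375, -48.86640930175781), (130.2994842529297, 130.0959930419922), 72.14679718017578)
(array([ 0.46105286, -0.21686063]), np.float64(0.4104229513854195), np.float64(0.053729920947802046), [13.441269874572754, 49.98649978637695])
(array([0.46846414, 0.20179591]), np.float64(-0.5425650099335162), np.float64(0.05370534782439118), [13.579358100891113, 50.83316421508789])
```

```bash
cat >> h.py <<'E'
G=np.array([.5187,-.0482]); RIB=np.radians(2.28); EY=.0004
def look_and_grasp(c,ang,tag):
    y=ang-np.pi/2
    robot.move_gripper(.5)
    robot.goto([*c,.16],down(y))
    im,d,T,P=wrist(); cv2.imwrite(f"pics/{tag}.png",im[...,::-1])
    c,a,z,wh=barfit(P,c); print("bar",c,np.degrees(a),z,wh)
    y=a-np.pi/2; c=c-EY*np.array([np.cos(y),np.sin(y)])
    robot.goto([*c,.09],down(y)); robot.servo_line([*c,z-.056+.0335],speed=.1)
    robot.move_gripper(0.); 
    print("grip",robot.read_grip_width(),robot.read_finger_force(),robot.read_force(),robot.read_position(),"t",robot.read_t())
    robot.servo_line([*c,.13],speed=.2)
    print("lifted",robot.read_grip_width(),robot.read_force(),robot.read_t())
E
python3 - <<'E'
from h import *
look_and_grasp(np.array([.4611,-.2169]),.4104,"capL")
im,d,T,P=wrist(); cv2.imwrite("pics/heldL.png",im[...,::-1])
E
python3 -c "
import cv2,numpy as np
cv2.imwrite('pics/hl.png',np.hstack([cv2.imread('pics/%s.png'%i)[:,80:480] for i in ('capL','heldL')]))"
```

```text
bar [ 0.45893658 -0.21214066] 22.632205963134766 0.05598178211820162 [13.93002700805664, 49.39922332763672]
grip 0.15817943586990202 30.000130534172058 [-0.62300614  0.4352321   2.05178478] [ 0.4589035  -0.21179019  0.03362493] t 7.6833
lifted 0.15986117351708 [-0.3650645  -0.16029296 -1.11702802] 8.3167
```

View pics/hl.png

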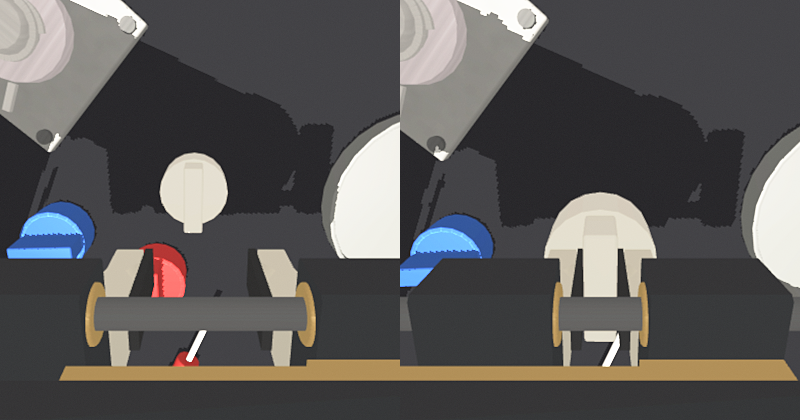

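Left half: the free cap centred below the camera at (193,190). Right half: the cap held squarely by its bar, which spans rows 215–340. Next I go above the gauge, check where the cap sits in the hand, and lower it by feel.

```bash
cat >> h.py <<'E'
def fz(): return np.array(robot.read_force())
def held():
    p,R=np.array(robot.read_position()),np.array(robot.read_tcp_rot())
    im,d,T,P=wrist(); Q=(P-p)@R
    m=(Q[...,2]>-.028)&(Q[...,2]<-.012)&(abs(Q[...,1]-EY)<.006)&(abs(Q[...,0])<.04)
    q=Q[m]; zt=np.median(q[:,2]); q=q[abs(q[:,2]-zt)<.002]
    print("held bar x",q[:,0].min(),q[:,0].max(),"top z",zt,len(q)); return im,q
def lower(G,z0=.094,zmin=.067):
    f0=fz(); z=z0
    robot.servo_line([*G,z],speed=.15); f0=fz()
    while z>zmin:
        z-=.002; robot.servo_line([*G,z],speed=.04); f=fz()-f0
        if f[2]>5 or np.hypot(*f[:2])>8: break
    print("lowered",z,robot.read_position(),f.round(1),f0.round(1),np.round(robot.read_ft_torque(),3),robot.read_t()); return z
E
python3 - <<'E'
from h import *
y=RIB-np.pi/2
robot.goto([*G,.13],down(y)); print(np.round(robot.read_qpos(),1),robot.read_t())
im,q=held()
ox=(q[:,0].min()+q[:,0].max())/2
if abs(np.ptp(q[:,0])-.05)<.002 and abs(ox)<.003:
    c=G-ox*down(y)[:2,0]; print("ox",ox,c); lower(c)
E
```

```text
[ 16.3  11.2 -26.3  -0.  -52.7  76. ] 9.1
held bar x -0.025686920578992915 0.025004163162284876 top z -0.022323654006120967 2158
ox -0.00034137870835401936 [ 0.51904111 -0.04818642]
lowered 0.06799999999999998 [ 0.51930605 -0.04825048  0.06932669] [-4.6  0.2 13.7] [-0.5  0.3  0.1] [0.302 1.987 0.007] 12.7917
```

```bash
cat >> h.py <<'E'
def screw(c,z0,yaw0,step=.1,tmax=2.2,lim=.2):
    th=0;f0=np.array(robot.read_ft_torque())[2]
    while th<tmax:
        th+=step; robot.goto([*c,z0+.0004-.0041*th],down(yaw0-th))
        f=fz();m=np.array(robot.read_ft_torque())[2]; R=np.array(robot.read_tcp_rot())
        act=yaw0-np.arctan2(R[1,1],R[0,1]); p=robot.read_position()
        print(round(th,2),"act",round(act%(2*np.pi),3),"z",round(p[2],4),"f",f.round(1),"mz",round(m,3),"t",round(robot.read_t(),2))
        if abs(m)>lim or np.linalg.norm(f)>40: break
    return th
E
python3 - <<'E'
from h import *
c=[.51904,-.04819]
robot.servo_line([*c,.0695],speed=.04); print(fz(),robot.read_position())
print(screw(c,.0693,RIB-np.pi/2))
E
```

```text
[-0.3316981   0.31054074  2.2723855 ] [ 0.51919395 -0.04813343  0.06957675]
0.1 act 0.097 z 0.0692 f [ 0.1 -1.6  0.4] mz -0.006 t 13.29
0.2 act 0.195 z 0.0688 f [ 1.1 -0.6  1. ] mz -0.063 t 13.54
0.3 act 0.295 z 0.0684 f [-0.2 -0.4  0.2] mz -0.049 t 13.79
0.4 act 0.394 z 0.068 f [ 0.2 -0.7  0. ] mz 0.009 t 14.04
0.5 act 0.494 z 0.0676 f [-0.4 -0.1 -0.8] mz -0.023 t 14.29
0.6 act 0.594 z 0.0672 f [ 0.3 -0.3 -0.1] mz 0.015 t 14.54
0.7 act 0.694 z 0.0668 f [ 0.4  0.3 -0.4] mz 0.006 t 14.79
0.8 act 0.794 z 0.0665 f [ 0.3  1.1 -0.1] mz -0.044 t 15.04
0.9 act 0.894 z 0.0664 f [-0.6 -0.6  3.2] mz -0.068 t 15.29
1.0 act 0.995 z 0.0664 f [ 0.1 -0.3  7. ] mz -0.105 t 15.54
1.1 act 1.094 z 0.0664 f [-0.8 -0.8 10. ] mz -0.109 t 15.79
1.2 act 1.194 z 0.0664 f [-2.4 -0.9 14.5] mz -0.045 t 16.04
1.3 act 1.293 z 0.0663 f [-3.8 -1.1 17.7] mz 0.555 t 16.29
1.3
```

The stop came at about 1.25 rad with the skirt edge 2.9 mm above the shoulder, so this is the shallow cap and it goes in the tub.

```bash
cat >> h.py <<'E'
def unscrew(c,z0,yaw0,th,ztop=.13):
    robot.dwell(.15)
    z=lambda t:max(z0+.0008-.0041*t,z0-.0041*th+.0008)
    for t in list(np.arange(th-.1,.05,-.3))+[0.]:
        robot.goto([*c,z(t)],down(yaw0-t)); f=fz(); print("un",round(t,2),robot.read_position()[2].round(4),f.round(1),np.round(robot.read_ft_torque()[2],3))
        if np.linalg.norm(f)>40: raise SystemExit("force")
    for h in (.004,.010,.02):
        robot.servo_line([*c,z0+h],speed=.06); f=fz(); print("lift",h,f.round(1))
        if f[2]<-12: raise SystemExit("stuck")
    robot.servo_line([*c,ztop],speed=.2)
    print("off",robot.read_grip_width(),robot.read_t())
def place(c,y,floor=.004):
    zt=floor+.0335
    robot.goto([*c,zt+.05],down(y)); robot.servo_line([*c,zt+.008],speed=.15); f0=fz(); z=zt+.008
    while z>zt-.004:
        z-=.002; robot.servo_line([*c,z],speed=.04)
        if fz()[2]-f0[2]>3: break
    print("place z",z,robot.read_position(),fz().round(1)); zc=robot.read_position()[2]
    robot.servo_line([*c,zc+.0002],speed=.04)
    robot.move_gripper(.4); robot.servo_line([*c,.13],speed=.2); print("t",robot.read_t())
E
python3 - <<'E'
from h import *
c=[.51904,-.04819]; y=RIB-np.pi/2
unscrew(c,.0693,y,1.3)
im,q=held()
robot.goto([.521,-.36,.15],down(y)); print(np.round(robot.read_qpos(),1))
im,d,T,P=wrist(); cv2.imwrite("pics/tub.png",im[...,::-1])
m=(P[...,2]>.024)&(P[...,2]<.035)&(np.hypot(P[...,0]-.521,P[...,1]+.394)<.1)
q=P[m]; print("rim",len(q),np.median(q[:,2]),q.min(0),q.max(0)); (u,v),r=cv2.minEnclosingCircle((q[:,:2]*1000).astype(np.float32)); print(u,v,r)
m=(np.hypot(P[...,0]-.521,P[...,1]+.394)<.05)&(P[...,2]<.02)&(P[...,2]>-.01); print("floor",np.median(P[m][:,2]),m.sum(),robot.read_t())
E
```

```text
un 1.2 0.0664 [-2.6 -0.2 10.6] 0.214
un 0.9 0.0664 [0.2 0.9 2.2] -0.011
un 0.6 0.0674 [-0.   0.1 -1.4] 0.021
un 0.3 0.0688 [0.4 1.1 0.4] 0.01
un 0.0 0.07 [ 0.  -1.  -0.4] -0.066
lift 0.004 [-0.2  0.2 -0.5]
lift 0.01 [-0.9 -1.1 -0.9]
lift 0.02 [ 0.5  0.7 -0.1]
off 0.15825622353487984 19.425
held bar x -0.02521100260049457 0.024978460491322615 top z -0.02232475078164023 2144
[-16.9  19.9 -10.8  -0.  -59.3 109.3]
rim 2824 0.029683735813162165 [ 0.46810902 -0.47440786  0.02401206] [ 0.59950724 -0.31489908  0.03253335]
519.8096923828125 -394.725341796875 79.9470443725586
floor 0.004142701124917825 8397 20.7167
```

```bash
python3 - <<'E'
from h import *
y=RIB-np.pi/2
place([.5198,-.3947],y)
im,d,T,P=wrist(); cv2.imwrite("pics/tub2.png",im[...,::-1])
look_and_grasp(np.array([.4685,.2]),-.5426,"capR")
im,q=held()
robot.goto([*G,.13],down(y)); print(np.round(robot.read_qpos(),1),robot.read_t())
im,q=held(); cv2.imwrite("pics/heldR.png",im[...,::-1])
print(np.mean([q[:,0].min(),q[:,0].max()]))
E
python3 -c "
import cv2,numpy as np
cv2.imwrite('pics/hr.png',np.hstack([cv2.imread('pics/%s.png'%i)[:,80:480] for i in ('tub2','heldR')]))"
```

```text
place z 0.0355 [ 0.52015351 -0.39494542  0.03759978] [-5.4  4.3 15.3]
t 24.2667
bar [0.46630588 0.20692961] -29.80386734008789 0.055975929465822194 [13.986271858215332, 49.578887939453125]
grip 0.15479490384975425 30.000495314598083 [-1.41724265 -0.61259497  1.47798443] [0.46655009 0.2073228  0.03364346] t 28.65
lifted 0.15708157005755335 [-0.31619338 -0.07511267 -1.33610533] 29.2833
held bar x -0.02494832063249487 0.02517150796069814 top z -0.02228068697763496 2146
[ 16.3  11.1 -26.3  -0.  -52.7  75.9] 30.35
held bar x -0.025243095934813758 0.025320405930432555 top z -0.022273302118135035 2155
3.865499780939842e-05
```

View pics/hr.png

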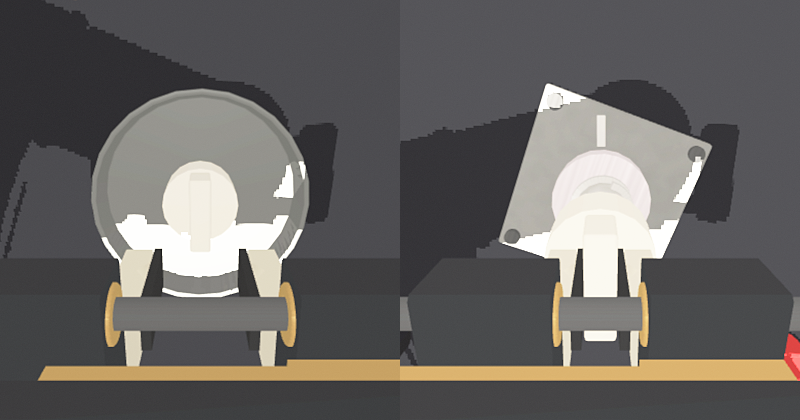

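Left half: the first cap stands upright mid-tub at (200,200). Right half: the second cap is held squarely above the gauge, with the rib at (601,130) in line with the bar. I'll lower it and screw it on.

```bash
python3 - <<'E'
from h import *
c=G; y=RIB-np.pi/2
if lower(c,z0=.09)<.0705:
    z0=robot.read_position()[2]; robot.servo_line([*c,z0+.0003],speed=.04)
    print(z0,screw(c,z0,y))
E
```

```text
lowered 0.06799999999999998 [ 0.51893485 -0.04824875  0.06934287] [-5.5  1.  15.6] [ 0.9 -0.3 -0.7] [0.342 2.004 0.04 ] 33.5667
0.1 act 0.097 z 0.0692 f [ 0.1 -0.2  0.7] mz 0.021 t 34.07
0.2 act 0.195 z 0.0688 f [ 0.6 -0.7  0.2] mz -0.016 t 34.32
0.3 act 0.295 z 0.0684 f [ 0.6 -2.5  0.4] mz 0.0 t 34.57
0.4 act 0.394 z 0.068 f [-0.7 -0.4  0.3] mz 0.024 t 34.82
0.5 act 0.494 z 0.0676 f [-0.4  0.2 -0.6] mz 0.041 t 35.07
0.6 act 0.594 z 0.0673 f [-0.7 -0.3 -1.3] mz -0.043 t 35.32
0.7 act 0.694 z 0.0669 f [ 0.1 -0.1 -0.1] mz -0.019 t 35.57
0.8 act 0.794 z 0.0665 f [ 1.3 -0.2 -1. ] mz 0.004 t 35.82
0.9 act 0.894 z 0.0661 f [-0.2  0.  -0.3] mz -0.054 t 36.07
1.0 act 0.994 z 0.0656 f [-0.8  0.1 -0.8] mz -0.009 t 36.32
1.1 act 1.094 z 0.0652 f [-0.4 -0.2 -0.7] mz -0.039 t 36.57
1.2 act 1.194 z 0.0648 f [ 1.1 -0.6 -1.3] mz 0.002 t 36.82
1.3 act 1.294 z 0.0644 f [-0.4  0.1 -0.7] mz 0.002 t 37.07
1.4 act 1.394 z 0.064 f [-0.8  0.2 -0.3] mz -0.024 t 37.32
1.5 act 1.494 z 0.0637 f [-0.1  0.7  0.7] mz 0.025 t 37.57
1.6 act 1.594 z 0.0636 f [-0.3 -0.4  4.4] mz -0.133 t 37.82
1.7 act 1.695 z 0.0637 f [0.5 0.6 6.3] mz -0.099 t 38.07
1.8 act 1.794 z 0.0636 f [ 0.2 -1.9 10.6] mz -0.159 t 38.32
1.9 act 1.893 z 0.0636 f [-1.7  1.1 13.9] mz 0.416 t 38.57
0.06934286554284064 1.9000000000000006
```

It seated on the shoulder (edge at 30.1 mm) after 1.9 rad, so this is the deep cap and it goes in the carton.

```bash
python3 - <<'E'
from h import *
c=G; y=RIB-np.pi/2
unscrew(c,.0693,y,1.9)
y2=y+np.radians(20)
robot.goto([.507,.36,.15],down(y2)); print(np.round(robot.read_qpos(),1))
im,d,T,P=wrist(); cv2.imwrite("pics/carton.png",im[...,::-1])
r=np.hypot(P[...,0]-.507,P[...,1]-.37)
m=(P[...,2]>.024)&(P[...,2]<.034)&(r<.13)
q=P[m]; print("rim",len(q),np.median(q[:,2]),cv2.minAreaRect((q[:,:2]*1000).astype(np.float32)))
m=(r<.05)&(P[...,2]<.02)&(P[...,2]>-.01); print("floor",np.median(P[m][:,2]),m.sum(),robot.read_t())
E
```

```text
un 1.8 0.0636 [-0.9  1.1  9.1] 0.134
un 1.5 0.0637 [-0.4 -0.1 -0.5] 0.034
un 1.2 0.065 [ 0.6  1.  -1.1] -0.037
un 0.9 0.0663 [-0.2  0.5 -0.5] 0.049
un 0.6 0.0676 [-0.3 -0.7 -0.9] -0.029
un 0.3 0.0688 [ 0.2 -0.1 -0.3] 0.007
un 0.0 0.07 [ 0.2 -0.   0.3] -0.016
lift 0.004 [-0.3 -0.4 -0.1]
lift 0.01 [-0.1 -0.7 -1.4]
lift 0.02 [-0.2 -0.3 -1.1]
off 0.1562314115650431 42.4833
[ 53.3  18.9 -12.3   0.  -58.8  59. ]
rim 3852 0.029648898235576066 ((505.07086181640625, 373.8789367675781), (159.45382690429688, 170.59475708007812), 8.485160827636719)
floor 0.004120507823914377 8001 44.05
```

View pics/carton.png

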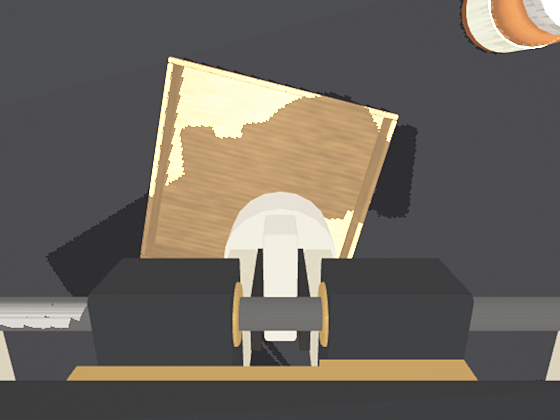

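The carton is clear and empty, centred at (0.505,0.374), with its rim spanning about (140–398, 58–258) in the image. I'll place the cap there.

```bash
python3 - <<'E'
from h import *
y2=RIB-np.pi/2+np.radians(20)
place([.505,.374],y2)
im,d,T,P=wrist(); print(barfit(P,(.505,.374)))
robot.servo_line([.505,.374,.2],speed=.2)
im,d=robot.grab_frame("scene"); cv2.imwrite("pics/end.png",im[...,::-1])
E
```

```text
place z 0.0355 [0.50530464 0.37426877 0.03764738] [-5.6 -3.4 17.6]
t 47.575
(array([0.50471149, 0.37424753]), np.float64(0.3976955047988491), np.float64(0.05996715720450145), [13.82446002960205, 50.436763763427734])
```

View pics/end.png

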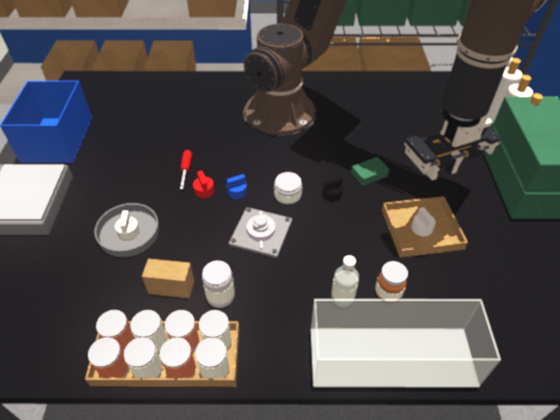

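The end view shows one cap upright in the tub at (126,226) and the other upright in the carton at (424,220). The bystanders haven't moved.

```bash
python3 -c "
from rig import robot
print(robot.job_done())"
```

```text
the job is handed in; nothing more can be done
None
```

I tried both caps on the gauge and handed the job in: the deep cap stands upright in the carton and the shallow one upright in the round tub, with the last move ending shortly after 47.6 s.

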